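# Hold a clock movement pressed into its dial for the nut

## Task

Take the clock movement that waits shaft-down on the little silicone cup, and put its shaft through the centre hole of the round dial that lies face down on the foam of the open stand, case square to the raised rib and the wire hanger loop pointing away from the rib. Press it gently and steadily with about ten newtons, a kilogram's weight, so that the dial sinks six or seven millimetres into the foam, and finish while still holding it pressed like that: I will spin the nut on from underneath. Leave everything else on the table where it is.

Things in the scene. Friction and masses are not known exactly. Their poses are not given: they have to be found in the camera images.
- case_centre (a point): Centre of the black plastic case of the loose clock movement (0.06 to 0.10 kg), half-way up, on the shaft's axis. The case is 56 mm long (x), 50 mm wide (y: grasp across these plain sides) and 20 mm high (z, up). At the start it lies face down on the cup's rim, shaft straight down. The wire hanger loop sticks out at the +x end; the top has a battery door and set wheel, up to 3 mm high.
- shaft_tip (a point): The tip of the movement's shaft, 27 mm below case_centre along the shaft.
- case_front (a point): Centre of the case front, 10 mm below case_centre, the face that is pressed on the dial; axes as case_centre. A smooth brass shaft stands out of it 17 mm downward: 8 mm in diameter for the first 7 mm, then tapering, 5.6 mm at 9 mm, to 2.6 mm at the tip.
- hanger (a point): Outer end of the wire hanger loop of the movement: 40 mm from case_centre along its +x and 10 mm above it.
- cup: Small white silicone mixing cup, fixed to the table, that the movement waits on: 44 mm across, rim 21 mm high, with two flat ears to +y and -y (71 mm over the ears, below the case's ends); inside it is hollow for the shaft. The long axis of the case lies along the ears. Origin at the centre of its underside.
- stand: Open assembly stand, fixed to the table: plywood base 150 x 150 x 12 mm, four steel posts, plywood ring of 172 mm diameter with its top at 98 mm, on that a grey foam ring 20 mm thick. Open in the middle. Origin at the centre of its underside, z up.
- dial_hole (a point): Centre of the 11 mm through hole in the round marbled white dial, level with its upper face (its back), 127 mm above the table when unpressed; sinks with the dial. z up; x points straight away from the rib, as the hanger loop shall. The dial is 146 mm across, 9 mm thick, level on the foam, with a bead 4.5 mm wide, 1.2 mm high round its edge; empty space below the hole.
- rib_mid (a point): Middle of the straight rib on the dial's back, at its top edge, on the face towards the hole: 31 mm from the hole toward the dial's -x. The rib is 48 mm long (dial's y), 6 mm wide, 5 mm high and keeps the case from turning. With the shaft central, 3 mm remain between the rib and the case's end without hanger.
- dial (a joint): How far the dial has been pushed down into the foam, in m: 0 untouched, 0.014 the foam crushed. The foam pushes back with 1.5 N per mm from zero, and this equals the force of the movement on the dial (10 N at 6.7 mm). It moves straight down only, does not tilt, and springs back when let go.
- dye_green: Dropper bottle, 26 mm across and 85 mm tall, loose, standing on the table left of the cup; leave it. Origin at the centre of its underside.
- marker: Marker pen, 142 mm long, loose, lying far left; leave it.
- wrench: Steel open-ended wrench, 150 mm long, loose, lying on the table nearer to the robot than the stand; leave it.
- aa_cell: Round battery cell, 14.5 mm across and 50 mm tall, loose, standing on the table near the wrench; leave it. Origin at the centre of its underside.
There are look-alikes about, which are no part of the job. Of the things that look like the part that bears case_centre, the larger one is meant.

How it is judged:
At the end, for the whole second after the job is handed in: Case flat on the dial (2 mm, 4 degrees), shaft through the hole (within 4 mm of centre), case square to the rib within 7 degrees, hanger loop away from the rib; the fingers keep it pressed, at rest, with 6 to 15 N on the dial, which is 4 to 10.5 mm down in the foam (contact force between movement and dial between 6 and 15 N and value of joint dial between 0.004 and 0.0105 m and z of case_front in the frame of dial_hole below 0.002 m and horizontal distance between each of case_front, shaft_tip and dial_hole below 0.004 m and angle between case_centre's own z axis and vertical below 0.07 rad and angle between the x axis of case_centre and the x axis of dial_hole, either way round below 0.12 rad and x of hanger in the frame of dial_hole above 0.03 m and contact force between the fingers and movement above 2 N and linear speed of movement below 0.01 m/s); the arm keeps its last pose, push and grip.
It fails at once if the movement is pressed on the dial with over 25 N (contact force between movement and dial above 25 N).
It fails at once if the movement falls on to the table (height (world z) of case_centre below 0.02 m).
It fails at once if the dropper bottle, marker, wrench or battery cell is moved by over 3 cm (distance of any of dye_green, marker, wrench, aa_cell from where it was at the start of the episode above 0.03 m).
It also fails if it takes over 45 s, if anything falls off the work surface, if the arm or the gripper's body presses on something with over 40 N, if the wrist force passes 120 N, or if a joint passes its speed limit or range.

## Robot

A 7-joint arm with a two-finger parallel gripper is mounted at the origin on the work surface; the furniture and walls round the work are solid. World frame = base frame: x ahead of the robot, y to its left, z up, the work surface at z = 0. Lengths are in m, angles in rad, forces in N, time in s.
With the tool pointing down it reaches from about 0.4 to 0.85 m from the base axis. Payload 4.5 kg.
Tool frame: the origin (TCP) lies between the finger pads; the fingertips stand 11 mm ahead of it and the grasp point (between the pads) lies 8 mm behind it (r.nose_length is the distance from the TCP to the fingertips, in m); z points along the fingers, y is the line along which they close (so a half turn about z gives the same grasp; the last joint's range is limited). The gripper opens to 88 mm and grips with 3 to 60 N. Pads are 18 mm wide; open, the fingers measure 123 mm over their backs; the gripper's body (75 mm by 187 mm) begins 45 mm behind the grasp point.
Start: joints at [-1.114, 0.689, -0.195, 1.565, 0.157, 0.902, -0.215], TCP at [0.256, 0.57, 0.25] pointing down, gripper open.
Joint ranges: [-3.01, 3.01], [-0.46, 2.08], [-1.47, 1.51], [0.13, 2.56], [-1, 4.14], [0.04, 2.09], [-2.66, 2.66]. Speed limits (rad/s): [2.57, 2.57, 3.14, 3.14, 3.14, 3.14, 3.14].

## Interface

Orientations are given as a unit quaternion [x, y, z, w].
In Python, from plant import get_state, snapshot, camera_model, r gives the robot as it stands.
- The arm moves only by the shell command python3 -m inch 'ROWS' [FORCE]. ROWS is text: rows parted by semicolons, each of 7 numbers parted by spaces: the opening, from -1 (shut) to 1 (fully open), then the shift along the tool's x, y, z in m, then the turn, a rotation vector about the tool's x, y, z in rad. A call has 1 to 20 rows; each row shifts and turns the commanded pose from where the row before left it, along the tool's axes as they then stand; what a row does not reach is not made up. A row lasts 1/12 s, in which the tool goes at most 41.7 mm and 7.16 degrees, less where a joint would pass 70% of its speed; a pose out of reach is approached as far as the arm can. A call is refused whole if a number of a shift passes 0.0417 or a number of a turn 0.125, either way. A call with a gripper value outside its range is refused whole. The fingers move at their own pace and stop on an object; FORCE is the grip in N (left out, the last holds). Time passes only in rows, so rows that do not move let the fingers close. It gives the time, the measured TCP pose, the force, the opening and the grip force at its end, in the units of the state.
- get_state(): the state, without advancing time (a new reading comes with each control period).
- snapshot(name): name is "side" or "top" or "wrist"; returns (picture, depth): 384x512x3 uint8, red, green, blue; 384x512 float32, m along the optical axis (not along the pixel's ray), 0 where there is no reading.
- camera_model(name): a dict with "intrinsics" (3x3 intrinsics, pixels), "view" (4x4, takes a point from world to camera coordinates). Camera axes: x right, y down, z forward; pixel columns grow to the right and rows downward; lengths in m; the calibration is good to about 2 mm. The wrist camera is an equidistant fisheye: a pixel r from the principal point sees the ray r / f radians off the axis. A picture is of the moment at which its call begins: read the wrist's pose just before it. camera_model takes no time and is no camera call; for the wrist camera it gives the pose at the moment of the call.
- r.finish_job(): hands the job in; it is judged then, once.
The state is a dict: "clock": time; "q": joint angles; "qd": joint speeds; "joint_torque": joint torques, N m; "tool_pos": TCP position; "eef_rot": TCP orientation; "contact_force": force on the tool from outside, world axes, zero at the start; "moment": the same for the moment, N m; "opening": opening from 0.0 (shut) to 1.0 (fully open); "finger_force": force on a finger pad.
Only numpy, scipy, OpenCV 4.12 (cv2) and the standard library are available. Lean on these libraries where they do the work, as an engineer would, in place of code of your own. Each camera call takes 0.05 s, during which the arm holds its last target. There are 200 camera calls.

## Working session

There is one attempt and no reset: what is moved stays moved. The work goes in short steps, Python scripts to look and compute and a shell command to move; the robot and the scene stay as the last step left them, time stands still between calls to the robot, and variables do not carry over. Pictures are saved under pics/ and viewed, at most 10 in all, crops included, and the job is handed in when it is done.

```bash
mkdir -p pics; ls
cat > h.py <<'E'
import numpy as np, cv2
from plant import get_state, snapshot, camera_model, r
from scipy.spatial.transform import Rotation as R
def save(n,f):
    m=camera_model(n); p,d=snapshot(n); cv2.imwrite(f'pics/{f}.png',p[:,:,::-1]); np.savez(f'pics/{f}.npz',p=p,d=d,K=m['intrinsics'],V=m['view']); return p,d
def load(f): return np.load(f'pics/{f}.npz')
def world(f,u,v,z=None,fish=False):
    a=load(f);K,V=a['K'],a['V'];x=(u-K[0,2])/K[0,0];y=(v-K[1,2])/K[1,1]
    if fish:
        t=np.hypot(x,y);s=np.tan(t)/t if t>1e-9 else 1;x*=s;y*=s
    Ri=V[:3,:3].T;o=-Ri@V[:3,3];ray=Ri@np.array([x,y,1])
    k=a['d'][int(round(v)),int(round(u))] if z is None else (z-o[2])/ray[2]
    return o+k*ray
E
python3 - <<'E'
from h import *
print({k:np.round(v,3) for k,v in get_state().items()})
a,_=save('side','s0');b,_=save('top','t0')
for n in('side','top'):m=camera_model(n);print(np.round(m['intrinsics'],1),np.round(m['view'],3))
E
```

```text
pics
{'clock': np.float64(0.0), 'q': array([-1.114,  0.69 , -0.195,  1.566,  0.157,  0.903, -0.215]), 'qd': array([-0.001, -0.002,  0.002, -0.002,  0.001,  0.001, -0.001]), 'joint_torque': array([ 0.0000e+00, -5.2757e+01, -1.2670e+00, -1.5343e+01, -5.3000e-02,
        6.0000e-03,  0.0000e+00]), 'tool_pos': array([0.256, 0.569, 0.249]), 'eef_rot': array([ 0.21 ,  0.978, -0.001, -0.   ]), 'contact_force': array([ 0.082,  0.274, -0.918]), 'moment': array([ 0.01 , -0.074,  0.024]), 'finger_force': np.float64(0.0), 'opening': np.float64(1.001)}
[[384.1   0.  259.4]
 [  0.  384.1 194.5]
 [  0.    0.    1. ]] [[-0.998 -0.056  0.024  0.484]
 [-0.043  0.372 -0.927  0.113]
 [ 0.043 -0.926 -0.374  1.104]
 [ 0.     0.     0.     1.   ]]
[[353.5   0.  262.9]
 [  0.  353.5 184.4]
 [  0.    0.    1. ]] [[-0.026 -0.999 -0.036  0.069]
 [-0.986  0.031 -0.163  0.488]
 [ 0.164  0.031 -0.986  0.944]
 [ 0.     0.     0.     1.   ]]
```

View pics/t0.png

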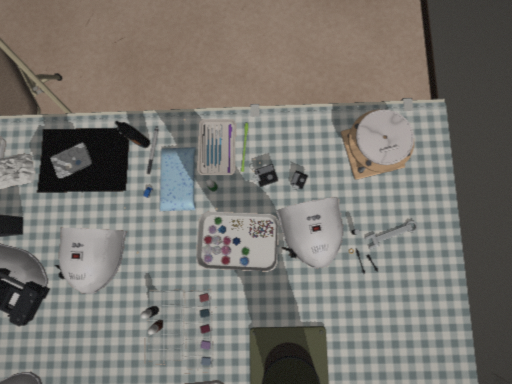

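View pics/s0.png

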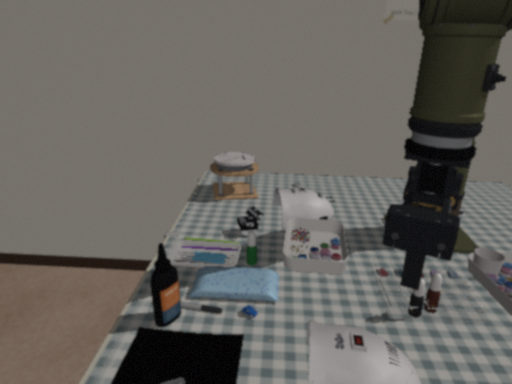

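The top view shows the stand and dial at about (385,138), two black movements near (265,170) and (300,176), and the green dropper at (212,185). I'll enlarge that area.

Run:
```python
from h import *
p=load('t0')['p'][100:250,195:425,::-1]
p=cv2.resize(p,None,fx=3.47,fy=3.47,interpolation=cv2.INTER_CUBIC);p=cv2.convertScaleAbs(p,alpha=1.3,beta=10)
cv2.imwrite('pics/t0c.png',p)
for u,v in((265,172),(299,178),(385,137),(212,185)):print(world('t0',u,v))
```

```text
[0.52465385 0.04856016 0.0424956 ]
[ 0.50720414 -0.04662994  0.02771023]
[ 0.62219268 -0.30071163  0.01387213]
[0.48864123 0.19376706 0.06521602]
```

View pics/t0c.png

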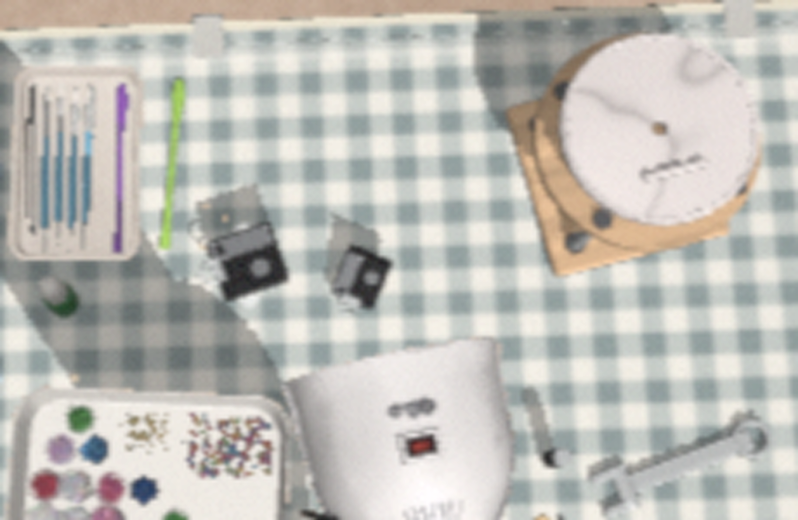

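The larger movement is the left one, at crop (248,262). The dial hole is at (660,128), with the rib (672,168) on the robot side of it. Next I go above the movement for a close look.

```bash
python3 -m inch '1 -.032 -.026 0 0 0 0;1 -.032 -.026 0 0 0 0;1 -.032 -.026 0 0 0 0;1 -.032 -.026 0 0 0 0;1 -.032 -.026 0 0 0 0;1 -.032 -.026 0 0 0 0;1 -.032 -.026 0 0 0 0;1 -.032 -.026 0 0 0 0;1 -.032 -.026 0 0 0 0;1 -.032 -.026 0 0 0 0;1 -.032 -.026 0 0 0 0;1 -.032 -.026 0 0 0 0;1 -.032 -.026 0 0 0 0;1 -.032 -.026 0 0 0 0;1 0 0 0 0 0 0;1 0 0 0 0 0 0;1 0 0 0 0 0 0'
python3 - <<'E'
from h import *
s=get_state();print(np.round(s['tool_pos'],3),np.round(s['eef_rot'],3),s['clock'],np.round(s['q'],2))
p,d=save('wrist','w0');save('top','t1')
m=camera_model('wrist');print(np.round(m['intrinsics'],1),np.round(m['view'],3))
cv2.imwrite('pics/w0v.png',cv2.resize(p[:,:,::-1],(800,600),interpolation=cv2.INTER_CUBIC))
E
```

```text
clock: 1.52
tool_pos: [0.5152, 0.0547, 0.2494]
eef_rot: [0.21, 0.978, 0.0, -0.001]
contact_force: [-0.7, 0.5, -0.7]
opening: 1.0
finger_force: 0.0
[0.515 0.055 0.249] [ 0.21   0.978  0.    -0.001] 1.5167 [-0.02  0.56 -0.27  1.88  0.21  0.73  0.74]
[[297.3   0.  256.1]
 [  0.  297.3 191.4]
 [  0.    0.    1. ]] [[ 0.408  0.913  0.001 -0.261]
 [ 0.865 -0.387  0.319 -0.468]
 [ 0.291 -0.129 -0.948  0.249]
 [ 0.     0.     0.     1.   ]]
```

View pics/w0v.png

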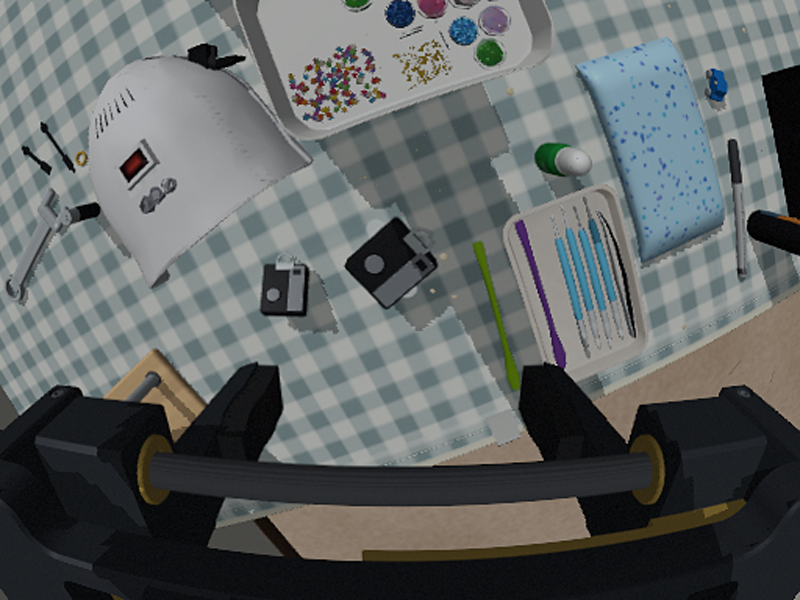

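The movement's top face has corners at about (402,215), (345,265), (388,308) and (438,262). The hanger loop points right and up, ending near (430,235), which is world +y. One crop for accuracy.

Run:
```python
from h import *
p=load('w0')['p'][125:210,205:300,::-1]
cv2.imwrite('pics/w0c.png',cv2.resize(p,None,fx=7,fy=7,interpolation=cv2.INTER_CUBIC))
```

```text
(no output)
```

View pics/w0c.png

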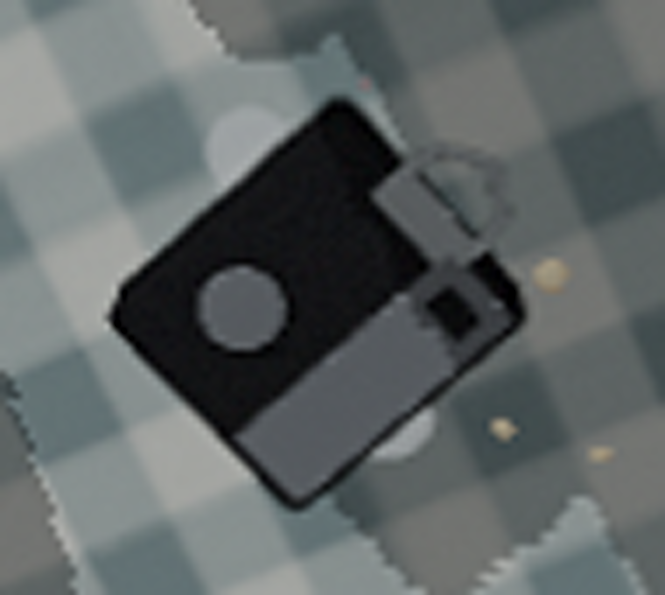

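Run:
```python
from h import *
c={k:(205+(a-3)/7,125+(b-3)/7) for k,(a,b) in dict(A=(338,98),B=(524,320),C=(297,509),D=(110,313),ear1=(240,135),ear2=(405,435),h=(510,185)).items()}
W={k:world('w0',*c[k],z=.041,fish=True) for k in 'ABCD'}
for k in 'ABCD':print(k,np.round(W[k],4))
n=lambda a,b:np.linalg.norm(W[a]-W[b])
print('AB,BC,CD,DA',[round(n(*s)*1000,1) for s in('AB','BC','CD','DA')])
ctr=sum(W.values())/4;ax=W['A']+W['B']-W['C']-W['D'];print('centre',ctr,'yaw x',np.degrees(np.arctan2(ax[1],ax[0])))
ay=W['A']+W['D']-W['B']-W['C'];print('yaw side',np.degrees(np.arctan2(ay[1],ay[0])))
for k in('ear1','ear2','h'):print(k,np.round(world('w0',*c[k],fish=True),4))
for u,v in((233,160),(240,150),(255,170)):print('top',np.round(world('w0',u,v,fish=True),4))
K=load('t0')
for cu,cv in((660,128),):print('hole',world('t0',195+cu/3.47,100+cv/3.47,z=.127))
print('rib',world('t0',195+672/3.47,100+168/3.47,z=.132))
```

```text
A [0.4843 0.0639 0.041 ]
B [0.5321 0.0771 0.041 ]
C [0.5474 0.0274 0.041 ]
D [0.5018 0.013  0.041 ]
AB,BC,CD,DA [np.float64(49.7), np.float64(52.0), np.float64(47.7), np.float64(53.8)]
centre [0.51639398 0.04537379 0.041     ] yaw x 108.04140836964928
yaw side -163.5548246572859
ear1 [0.4859 0.0438 0.0194]
ear2 [0.5492 0.0478 0.0192]
h [0.5175 0.0838 0.0021]
top [0.4977 0.0321 0.0422]
top [0.4915 0.0436 0.0336]
top [0.5195 0.0508 0.0425]
hole [ 0.58919908 -0.26441478  0.127     ]
rib [ 0.55716596 -0.2689764   0.132     ]
```

```bash
python3 - <<'E'
from h import *
for f,fish in(('t0',0),('w0',1)):
    a=load(f);P=[]
    for v in range(100 if f=='t0' else 0,300 if f=='t0' else 230,2):
        for u in range(190 if f=='t0' else 0,430 if f=='t0' else 512,2):
            if a['d'][v,u]>0:P.append(world(f,u,v,fish=fish))
    P=np.array(P);np.save(f'pics/{f}_pc.npy',P)
    d=P[:,:2]-[.5165,.0455];c,s=np.cos(np.radians(17)),np.sin(np.radians(17))
    l=d@[c,s];w=d@[-s,c]
    m=(abs(l)<.11)&(abs(w)<.055)
    for lo in np.arange(-.11,.11,.02):
        k=m&(l>=lo)&(l<lo+.02);print(f,round(lo,2),'zmax',np.round(P[k,2].max(),3) if k.any() else None)
E
python3 -m inch '1 0 0 0 0 0 -.121;1 0 0 0 0 0 -.121;1 0 0 0 0 0 -.121;1 0 0 0 0 0 -.121;1 0 0 0 0 0 -.121;1 0 0 0 0 0 -.121;1 0 0 0 0 0 -.121;1 0 0 0 0 0 -.121;1 0 0 0 0 0 -.121;1 0 0 0 0 0 -.121;1 0 0 0 0 0 -.121;1 0 0 0 0 0 -.121;1 0 0 0 0 0 -.121;1 0 0 0 0 0 -.121;1 0 0 0 0 0 -.121;1 0 0 0 0 0 -.121;1 0 0 0 0 0 -.121;1 0 0 0 0 0 -.121;1 0 0 0 0 0 -.121;1 0 0 0 0 0 0'
```

```text
t0 -0.11 zmax 0.084
t0 -0.09 zmax 0.005
t0 -0.07 zmax 0.006
t0 -0.05 zmax 0.019
t0 -0.03 zmax 0.044
t0 -0.01 zmax 0.044
t0 0.01 zmax 0.045
t0 0.03 zmax 0.022
t0 0.05 zmax 0.009
t0 0.07 zmax 0.012
t0 0.09 zmax 0.009
w0 -0.11 zmax 0.086
w0 -0.09 zmax 0.003
w0 -0.07 zmax 0.004
w0 -0.05 zmax 0.021
w0 -0.03 zmax 0.046
w0 -0.01 zmax 0.046
w0 0.01 zmax 0.046
w0 0.03 zmax 0.022
w0 0.05 zmax 0.01
w0 0.07 zmax 0.01
w0 0.09 zmax 0.011
clock: 3.28
tool_pos: [0.5151, 0.0559, 0.2497]
eef_rot: [0.808, -0.589, -0.0, -0.0]
contact_force: [-0.6, 0.9, 0.1]
opening: 1.001
finger_force: 0.0
```

```bash
python3 -m inch '1 .0104 .002 .033 0 0 0;1 0 0 .033 0 0 0;1 0 0 .033 0 0 0;1 0 0 0 0 0 0;1 0 0 0 0 0 0'
python3 - <<'E'
from h import *
p,d=save('wrist','w1')
o=p[:,:,::-1];V=camera_model('wrist')['view'];K=load('w1')['K']
q=V[:3,:3]@[.5164,.0454,.041]+V[:3,3];t=np.arctan2(np.hypot(q[0],q[1]),q[2]);f=K[0,0]*t/np.hypot(q[0],q[1]);u,v=int(q[0]*f+K[0,2]),int(q[1]*f+K[1,2])
x0,y0=max(u-70,0),max(v-52,0);print(u,v,x0,y0)
cv2.imwrite('pics/w1c.png',cv2.resize(o[y0:y0+105,x0:x0+140],None,fx=5.7,fy=5.7,interpolation=cv2.INTER_CUBIC))
E
```

```text
clock: 3.7
tool_pos: [0.5158, 0.0446, 0.1503]
eef_rot: [0.807, -0.591, -0.001, 0.001]
contact_force: [-0.1, 0.1, 0.6]
opening: 0.998
finger_force: 0.0
256 192 186 140
```

View pics/w1c.png

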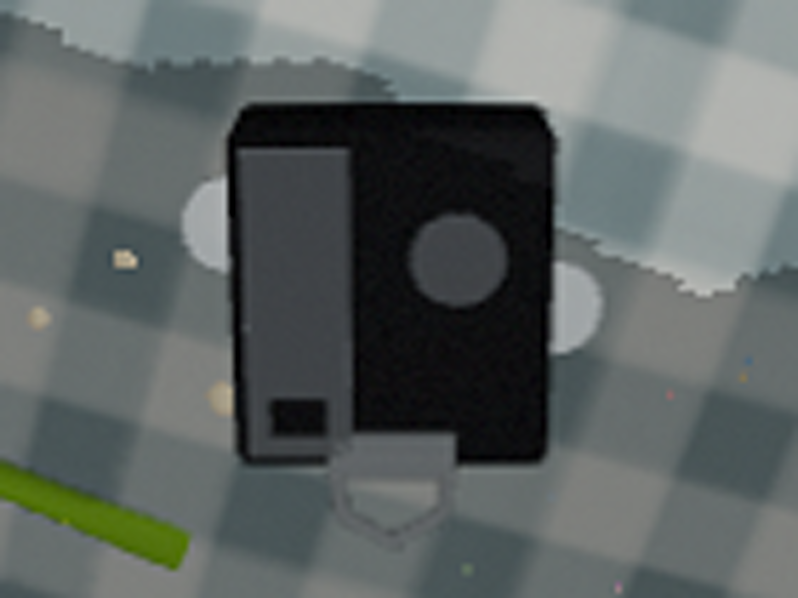

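Run:
```python
from h import *
g=lambda a,b,z:world('w1',186+(a-2.5)/5.7,140+(b-2.5)/5.7,z=z,fish=True)
tcp=np.array([.5158,.0446]);Rm=R.from_quat([.807,-.591,-.001,.001]).as_matrix()
for n,(a,b) in dict(h1=(240,462),h2=(548,462),mid1=(232,280),mid2=(551,280),far1=(393,103),far1b=(393,140),loop=(393,545)).items():
    for z in(.041,.021):
        w=g(a,b,z);print(n,z,np.round(w,4),'tool xy mm',np.round((Rm.T@np.r_[w[:2]-tcp,0])[:2]*1000,1))
```

```text
h1 0.041 [0.5321 0.0774 0.041 ] tool xy mm [-26.4 -25.4]
h1 0.021 [0.5313 0.0867 0.021 ] tool xy mm [-35.4 -27.5]
h2 0.041 [0.4854 0.0628 0.041 ] tool xy mm [-26.5  23.5]
h2 0.021 [0.4809 0.0708 0.021 ] tool xy mm [-35.5  25.4]
mid1 0.041 [0.5414 0.0485 0.041 ] tool xy mm [  4.  -25.6]
mid1 0.021 [0.5414 0.0554 0.021 ] tool xy mm [ -2.5 -27.7]
mid2 0.041 [0.495  0.0339 0.041 ] tool xy mm [ 3.9 23.1]
mid2 0.021 [0.4912 0.0396 0.021 ] tool xy mm [-2.6 24.9]
far1 0.041 [0.5262 0.0149 0.041 ] tool xy mm [31.5 -1. ]
far1 0.021 [0.525 0.019 0.021] tool xy mm [27.1 -1. ]
far1b 0.041 [0.5245 0.0203 0.041 ] tool xy mm [25.8 -1. ]
far1b 0.021 [0.5232 0.0248 0.021 ] tool xy mm [21.1 -1.1]
loop 0.041 [0.5045 0.0842 0.041 ] tool xy mm [-41.1  -1.2]
loop 0.021 [0.5015 0.0939 0.021 ] tool xy mm [-51.4  -1.3]
```

```bash
python3 -m inch '1 .0005 -.001 .029 0 0 0;1 0 0 .029 0 0 0;1 0 0 .029 0 0 0;1 0 0 .015 0 0 0;1 0 0 .010 0 0 0;1 0 0 .004 0 0 0;1 0 0 0 0 0 0;1 0 0 0 0 0 0' 30; python3 -m inch '-1 0 0 0 0 0 0;-1 0 0 0 0 0 0;-1 0 0 0 0 0 0;-1 0 0 0 0 0 0;-1 0 0 0 0 0 0;-1 0 0 0 0 0 0;-1 0 0 0 0 0 0;-1 0 0 0 0 0 0' 30
```

```text
clock: 4.42
tool_pos: [0.5193, 0.0442, 0.0363]
eef_rot: [0.806, -0.591, 0.001, -0.001]
contact_force: [-0.2, -0.5, 0.5]
opening: 1.002
finger_force: 0.0
clock: 5.08
tool_pos: [0.518, 0.0435, 0.0348]
eef_rot: [0.806, -0.591, 0.0, -0.0]
contact_force: [0.2, -0.4, 1.3]
opening: 0.56
finger_force: 30.0
```

```bash
python3 -m inch '-1 0 0 -.01 0 0 0;-1 0 0 -.02 0 0 0;-1 0 0 -.03 0 0 0;-1 0 0 -.036 0 0 0;-1 0 0 -.036 0 0 0;-1 0 0 -.036 0 0 0;-1 0 0 -.036 0 0 0;-1 0 0 -.016 0 0 0' 40; python3 -m inch '-1 .021 .0018 0 0 0 .1158;-1 .021 .0018 0 0 0 0;-1 .03 .0026 0 0 0 0;-1 .03 .0026 0 0 0 0;-1 .03 .0026 0 0 0 0;-1 .03 .0026 0 0 0 0;-1 .03 .0026 0 0 0 0;-1 .03 .0026 0 0 0 0;-1 .03 .0026 0 0 0 0;-1 .02 .0018 0 0 0 0;-1 .015 .0018 0 0 0 0;-1 .014 0 0 0 0 0'
```

```text
clock: 5.75
tool_pos: [0.5191, 0.0446, 0.2589]
eef_rot: [0.807, -0.591, 0.002, -0.002]
contact_force: [0.7, 0.1, -0.2]
opening: 0.562
finger_force: 40.0
clock: 6.75
tool_pos: [0.5413, -0.2312, 0.2403]
eef_rot: [0.761, -0.649, 0.012, 0.005]
contact_force: [0.3, 0.0, -0.4]
opening: 0.563
finger_force: 40.0
```

```bash
python3 -m inch '-1 0 0 0 0 0 .1158;-1 0 0 0 0 0 .1158;-1 0 0 0 0 0 .1158;-1 0 0 0 0 0 .1158;-1 0 0 0 0 0 .1158;-1 0 0 0 0 0 .1158;-1 0 0 0 0 0 .1158;-1 0 0 0 0 0 .1158;-1 0 0 0 0 0 .1158;-1 0 0 0 0 0 .1158;-1 0 0 0 0 0 .1158;-1 0 0 0 0 0 .1158;-1 0 0 0 0 0 .1158;-1 0 0 0 0 0 .1158;-1 0 0 0 0 0 0;-1 0 0 0 0 0 0'
python3 - <<'E'
from h import *
s=get_state();Rm=R.from_quat(s['eef_rot']).as_matrix();print(np.round(Rm,3),np.round(s['q'],2))
print('to hole tool',np.round(Rm.T@(np.array([.589,-.264,.25])-s['tool_pos']),4))
E
```

```text
clock: 8.08
tool_pos: [0.5421, -0.23, 0.2416]
eef_rot: [-0.057, 0.998, -0.013, 0.006]
contact_force: [-1.2, -0.4, -1.0]
opening: 0.563
finger_force: 40.0
[[-0.993 -0.114  0.013]
 [-0.114  0.993 -0.026]
 [-0.01  -0.027 -1.   ]] [ 0.91  0.89 -1.18  1.68  0.91  1.2   1.17]
to hole tool [-0.0428 -0.0393 -0.0069]
```

```bash
python3 -m inch '-1 -.014 -.013 -.002 -.027 .010 0;-1 -.014 -.013 -.003 0 0 0;-1 -.014 -.013 -.003 0 0 0;-1 0 0 0 0 0 0;-1 0 0 0 0 0 0'
python3 - <<'E'
from h import *
s=get_state();Rm=R.from_quat(s['eef_rot']).as_matrix();print(np.round(Rm,3),np.round(s['q'],2))
p,d=save('wrist','w2');cv2.imwrite('pics/w2v.png',cv2.resize(p[:,:,::-1],(800,600),interpolation=cv2.INTER_CUBIC))
E
```

```text
clock: 8.5
tool_pos: [0.5879, -0.265, 0.2489]
eef_rot: [-0.055, 0.998, 0.001, -0.0]
contact_force: [0.4, 1.2, -0.9]
opening: 0.564
finger_force: 40.0
[[-0.994 -0.11  -0.001]
 [-0.11   0.994  0.002]
 [ 0.001  0.002 -1.   ]] [ 0.89  0.95 -1.17  1.47  0.89  1.31  1.31]
```

View pics/w2v.png

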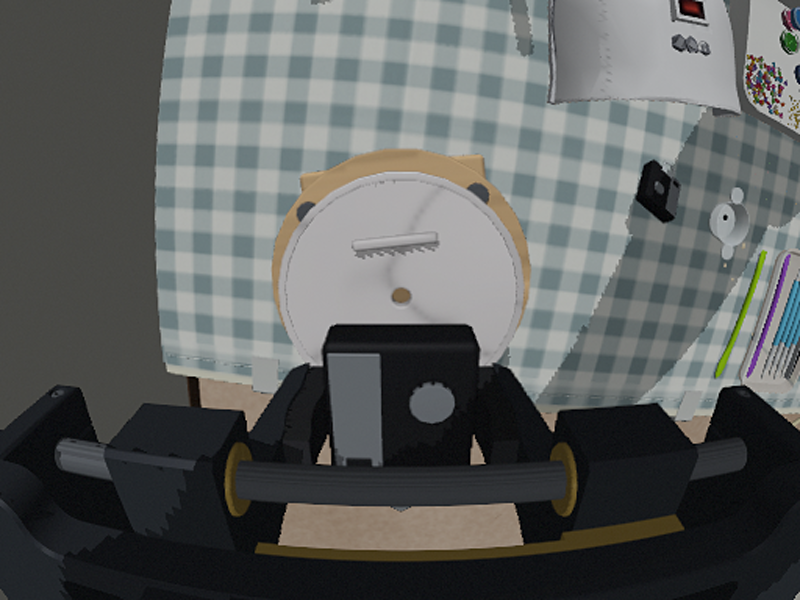

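The dial is centred in the view. The hole is at (401,295) and the rib runs from (354,245) to (438,237), slightly rotated against the case edge. A crop will give the exact numbers.

Run:
```python
from h import *
o=load('w2')['p'][140:225,205:310,::-1]
cv2.imwrite('pics/w2c.png',cv2.resize(o,None,fx=7,fy=7,interpolation=cv2.INTER_CUBIC))
```

```text
(no output)
```

View pics/w2c.png

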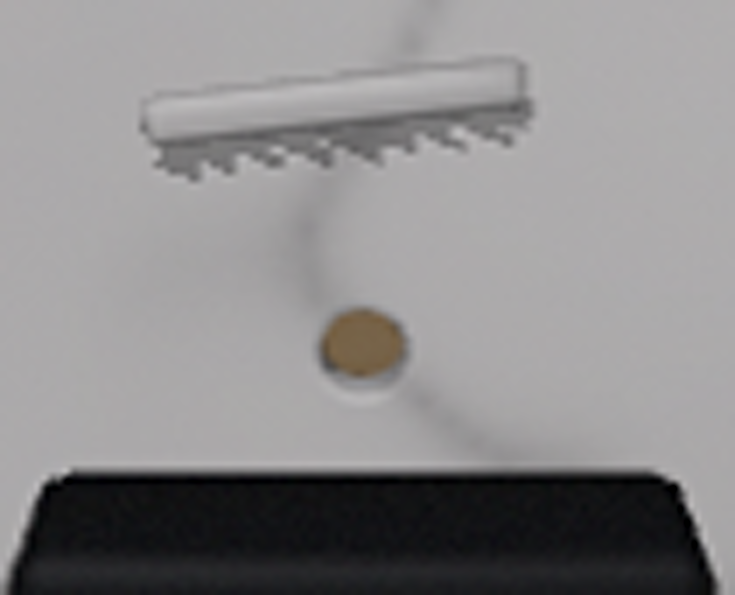

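Run:
```python
from h import *
g=lambda a,b,z:world('w2',205+(a-3)/7,140+(b-3)/7,z=z,fish=True)
s=get_state();Rm=R.from_quat(s['eef_rot']).as_matrix();t=s['tool_pos'];print(t)
T=lambda w:np.round((Rm.T@(w-t))*1000,1)
h=g(363,354,.127);print('hole',h,T(h))
d=[g(318,354,.127),g(408,354,.127),g(363,308,.127),g(363,401,.127)];print('dia',np.linalg.norm(d[0]-d[1]),np.linalg.norm(d[2]-d[3]))
a,b=g(158,140,.132),g(527,105,.132);v=b-a;print('rib tool',T(a),T(b),'len',np.linalg.norm(v),'angle in tool deg',np.degrees(np.arctan2(*( (Rm.T@v)[:2]))))
zf=t[2]-.0138
a,b,m=g(75,471,zf),g(655,471,zf),g(363,471,zf);print('case end edge tool',T(a),T(b),T(m),T(g(44,485,zf)),T(g(686,485,zf)))
```

```text
[ 0.58726197 -0.26456282  0.24883622]
hole [ 0.59022579 -0.26503131  0.127     ] [ -3.1  -1.  121.8]
dia 0.01174488268965729 0.012790558877859614
rib tool [ 26.7 -26.5 116.8] [ 31.1  19.3 116.9] len 0.04604485345951573 angle in tool deg 5.42787054055865
case end edge tool [ 23.4 -23.6  13.8] [23.3 21.6 13.9] [23.4 -1.2 13.8] [ 22.2 -26.1  13.8] [22.1 24.1 13.9]
```

Run:
```python
from h import *
a=load('w2');s=get_state();Rm=R.from_quat(s['eef_rot']).as_matrix();t=s['tool_pos']
T=lambda w:np.round((Rm.T@(w-t))*1000,1)
V=a['V'];print('cam in tool',T(-V[:3,:3].T@V[:3,3]))
for v in range(204,236,2):print(v,[tuple(T(world('w2',u,v,fish=True))) for u in(240,256,290)])
print('dial',[T(world('w2',u,v,fish=True)) for u,v in((230,180),(270,195),(285,180),(250,172))])
```

```text
cam in tool [  82.9   -1.3 -135.8]
204 [(np.float64(-16.4), np.float64(-16.3), np.float64(121.2)), (np.float64(-16.0), np.float64(-1.4), np.float64(120.1)), (np.float64(-16.7), np.float64(30.2), np.float64(121.7))]
206 [(np.float64(-18.2), np.float64(-16.3), np.float64(120.7)), (np.float64(-18.4), np.float64(-1.4), np.float64(121.1)), (np.float64(-18.5), np.float64(30.3), np.float64(121.2))]
208 [(np.float64(25.4), np.float64(-9.7), np.float64(7.4)), (np.float64(25.0), np.float64(-1.4), np.float64(8.2)), (np.float64(25.0), np.float64(16.4), np.float64(8.2))]
210 [(np.float64(24.6), np.float64(-9.7), np.float64(6.5)), (np.float64(24.9), np.float64(-1.4), np.float64(5.7)), (np.float64(24.8), np.float64(16.2), np.float64(5.7))]
212 [(np.float64(24.6), np.float64(-9.5), np.float64(3.7)), (np.float64(25.3), np.float64(-1.4), np.float64(2.2)), (np.float64(25.0), np.float64(15.8), np.float64(2.7))]
214 [(np.float64(25.1), np.float64(-9.3), np.float64(-0.0)), (np.float64(24.9), np.float64(-1.4), np.float64(0.6)), (np.float64(25.4), np.float64(15.4), np.float64(-0.9))]
216 [(np.float64(25.1),
[... 1132 characters left out ...]
(np.float64(21.0), np.float64(14.9), np.float64(-7.7))]
230 [(np.float64(20.2), np.float64(-9.0), np.float64(-8.0)), (np.float64(19.9), np.float64(-1.4), np.float64(-7.5)), (np.float64(19.7), np.float64(15.0), np.float64(-7.3))]
232 [(np.float64(18.9), np.float64(-9.1), np.float64(-7.5)), (np.float64(18.4), np.float64(-1.4), np.float64(-6.5)), (np.float64(18.2), np.float64(15.1), np.float64(-6.5))]
234 [(np.float64(17.7), np.float64(-9.1), np.float64(-7.4)), (np.float64(17.9), np.float64(-1.4), np.float64(-7.6)), (np.float64(17.0), np.float64(15.2), np.float64(-6.1))]
dial [array([  7.1, -24.8, 120.3]), array([ -7.7,  11.4, 121.5]), array([  7. ,  24.7, 120.4]), array([ 14.2,  -6.8, 121.4])]
```

```bash
python3 -m inch '-1 -.0008 0 0 0 0 -.047;-1 0 0 0 0 0 -.047;-1 0 0 .02 0 0 0;-1 0 0 .02 0 0 0;-1 0 0 .02 0 0 0;-1 0 0 .015 0 0 0;-1 0 0 .01 0 0 0;-1 0 0 0 0 0 0;-1 0 0 0 0 0 0;-1 0 0 0 0 0 0'
python3 - <<'E'
from h import *
s=get_state();Rm=R.from_quat(s['eef_rot']).as_matrix();print(np.round(Rm,3),np.round(s['q'],2),s['tool_pos'])
p,d=save('wrist','w3');save('side','s3')
print('target at w2: TCP + ',R.from_quat([-.055,.998,.001,0]).as_matrix()@[-.0008,0,0])
E
```

```text
clock: 9.38
tool_pos: [0.5888, -0.2654, 0.165]
eef_rot: [-0.101, 0.995, 0.001, 0.0]
contact_force: [0.7, -0.3, -1.0]
opening: 0.562
finger_force: 40.0
[[-0.98  -0.2    0.   ]
 [-0.2    0.98   0.001]
 [-0.001  0.001 -1.   ]] [ 0.88  1.06 -1.13  1.55  1.    1.2   1.32] [ 0.58884048 -0.26535593  0.16504905]
target at w2: TCP +  [7.95155301e-04 8.79092720e-05 8.80854429e-08]
```

```bash
python3 -m inch '-1 0 0 .004 0 0 0;-1 0 0 .004 0 0 0;-1 0 0 .003 0 0 0;-1 0 0 0 0 0 0;-1 0 0 0 0 0 0'; python3 -m inch '-1 0 0 .003 0 0 0;-1 0 0 .003 0 0 0;-1 0 0 0 0 0 0;-1 0 0 0 0 0 0'
```

```text
clock: 9.9
tool_pos: [0.588, -0.2657, 0.1525]
eef_rot: [-0.101, 0.995, 0.001, -0.001]
contact_force: [-0.7, -0.0, -0.5]
opening: 0.569
finger_force: 40.0
clock: 10.23
tool_pos: [0.588, -0.2657, 0.1466]
eef_rot: [-0.101, 0.995, 0.001, -0.001]
contact_force: [0.7, -0.3, -0.3]
opening: 0.562
finger_force: 40.0
```

```bash
python3 -m inch '-1 0 0 .002 0 0 0;-1 0 0 .002 0 0 0;-1 0 0 .001 0 0 0;-1 0 0 0 0 0 0;-1 0 0 0 0 0 0'; python3 -m inch '-1 0 0 .001 0 0 0;-1 0 0 .001 0 0 0;-1 0 0 .001 0 0 0;-1 0 0 0 0 0 0;-1 0 0 0 0 0 0'
```

```text
clock: 10.65
tool_pos: [0.5881, -0.2657, 0.1418]
eef_rot: [-0.101, 0.995, 0.001, -0.001]
contact_force: [-0.1, -0.1, -1.5]
opening: 0.564
finger_force: 40.0
clock: 11.07
tool_pos: [0.5883, -0.2657, 0.1391]
eef_rot: [-0.101, 0.995, 0.0, -0.001]
contact_force: [-0.7, 0.2, 2.3]
opening: 0.565
finger_force: 40.0
```

```bash
python3 -m inch '-1 0 0 .001 0 0 0;-1 0 0 .001 0 0 0;-1 0 0 .001 0 0 0;-1 0 0 .001 0 0 0;-1 0 0 0 0 0 0;-1 0 0 0 0 0 0;-1 0 0 0 0 0 0'
python3 - <<'E'
from h import *
F=[]
for i in range(6):
    save('wrist' if i else 'side','w4' if i else 's4');F.append(get_state()['contact_force'])
print(np.mean(F,0),get_state()['tool_pos'],get_state()['q'].round(2))
E
```

```text
clock: 11.65
tool_pos: [0.5883, -0.2657, 0.1357]
eef_rot: [-0.101, 0.995, 0.0, -0.0]
contact_force: [-2.1, 0.3, 6.9]
opening: 0.563
finger_force: 40.0
[-1.80472033  0.32403709  7.02015553] [ 0.58832037 -0.26566784  0.13567855] [ 0.87  1.09 -1.11  1.57  1.04  1.17  1.3 ]
```

```bash
python3 -m inch '-1 .0004 0 .0008 0 0 0;-1 0 0 .0008 0 0 0;-1 0 0 0 0 0 0;-1 0 0 0 0 0 0;-1 0 0 0 0 0 0;-1 0 0 0 0 0 0'
python3 - <<'E'
from h import *
F=[]
for i in range(6):
    save('wrist' if i else 'side','w5' if i else 's5');F.append(get_state()['contact_force'])
s=get_state();print(np.mean(F,0),s['tool_pos'],s['qd'].round(3))
Rm=R.from_quat(s['eef_rot']).as_matrix();t=s['tool_pos']
T=lambda w:np.round((Rm.T@(w-t))*1000,1)
for u in(225,285):
  for v in(185,195):print(world('w5',u,v,fish=True)[2])
o=load('w5')['p'][:,:,::-1];cv2.imwrite('pics/w5c.png',cv2.resize(o[110:260,156:356],(800,600),interpolation=cv2.INTER_CUBIC))
E
```

```text
clock: 12.45
tool_pos: [0.5883, -0.2657, 0.1345]
eef_rot: [-0.101, 0.995, 0.0, 0.0]
contact_force: [-1.5, 0.8, 8.2]
opening: 0.566
finger_force: 40.0
[-2.12969861  0.35737266  8.5987004 ] [ 0.58833127 -0.26566562  0.13452633] [ 0.    -0.     0.002  0.     0.    -0.002  0.001]
0.12064612655269824
0.12602841183096214
0.12181493247385966
0.1270534221830895
```

View pics/w5c.png

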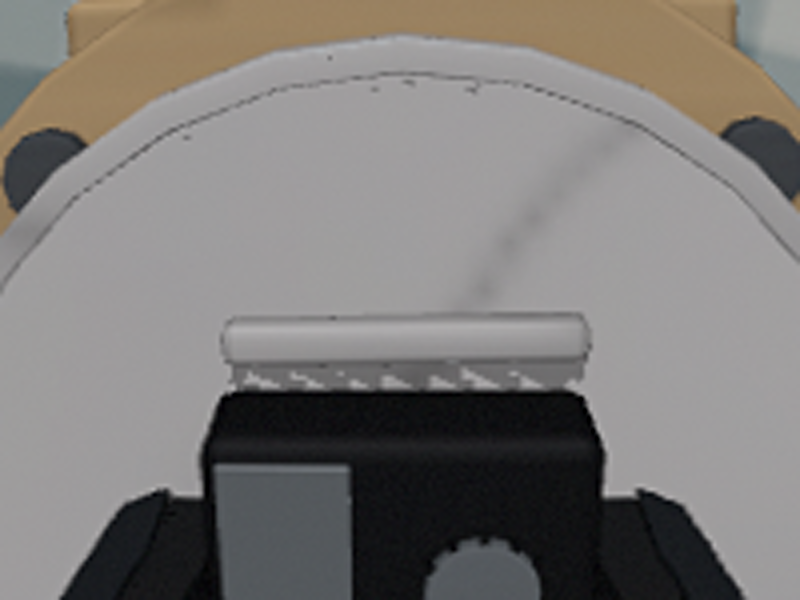

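The case sits square to the rib. The rib (y≈360) and the case edge (y≈392) are parallel with a gap of a few millimetres, and the dial is about 6 mm down at about 9.4 N, with the arm at rest.

```bash
python3 -c "
from plant import r
print(r.finish_job())"
```

```text
the job is handed in; nothing more can be done
None
```

The movement's shaft is through the dial hole, with the case square to the rib and the hanger loop pointing away from it. The arm is holding it pressed at about 9.4 N, roughly 6 mm into the foam. I've handed the job in, but it returned no verdict.

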